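Lay down the burr on a sawn plate edge with a hand file

ROBOT

A 6-joint arm with a two-finger parallel gripper is mounted at the origin on the work surface. World frame = base frame: x ahead of the robot, y to its left, z up, the work surface at z = 0. Lengths are in m, angles in rad, forces in N, time in s.
With the tool pointing down it reaches from about 0.325 to 0.9 m from the base axis. Payload 6.1 kg.
Tool frame: the origin (TCP) lies midway between the tips of the shut fingers; the grasp point (between the pads) lies 19 mm behind it; x points along the fingers, y is the direction in which the jaws open and shut, and the axes are right-handed (so a half turn about x gives the same grasp; the last joint's range is limited). The gripper opens to 85 mm and grips with 20 to 120 N. Pads are 22 mm wide; open, the fingers measure 114 mm over their backs; the gripper's body (76 mm by 85 mm) begins 54 mm behind the grasp point. The pads swing forward as they close: fully open they stand 13 mm farther back than shut.
Start: joints at [-1.232, 0.22, 1.526, -0, 1.395, -0.126], TCP at [0.28, -0.559, 0.231] pointing down, gripper open.
Joint ranges: [-2.98, 2.98], [-0.91, 2.08], [0.09, 2.57], [-1.24, 4.39], [0.2, 2.65], [-2.68, 2.68]. Speed limits (rad/s): [2.57, 2.57, 3.01, 3.14, 3.14, 3.14].

INTERFACE

Orientations are given as [roll, pitch, yaw] about the fixed x, y, z axes, in that order (R = Rz(yaw) Ry(pitch) Rx(roll)).
In Python, from plant import movep, move_l, set_joints, gripper_to, hold, inverse_kinematics, observe, get_image, get_calibration, Unreachable, job_done gives the robot as it stands. Calls block until the motion is done:
- movep(position, orientation): joint-space move of the TCP to a pose.
- move_l(position, feed=0.15, rotation=None, max_force=None): straight line of the TCP; rotation=None keeps the orientation; feed is the mean speed in m/s. With max_force (N) it stops when the force on the tool has changed by that much, and returns True; else False.
- set_joints(angles): joint-space move.
- gripper_to(opening, f_grip=None): finger opening in m; f_grip is the grip in N (None keeps the last); returns when the fingers have stopped.
- hold(seconds).
- inverse_kinematics(position, orientation): joint angles nearest the present ones, or None.
- observe(): the state.
- get_image(name): name is "scene" or "top" or "wrist"; returns (picture, depth): 400x640x3 uint8, red, green, blue; 400x640 float32, m along the optical axis (not along the pixel's ray), 0 where there is no reading.
- get_calibration(name): a dict with "intrinsics" (3x3 intrinsics, pixels), "world_from_camera" (4x4, takes a point from camera to world coordinates). Camera axes: x right, y down, z forward; pixel columns grow to the right and rows downward; lengths in m; the calibration is good to about 2 mm. A picture is of the moment at which its call begins: read the wrist's pose just before it. get_calibration takes no time and is no camera call; for the wrist camera it gives the pose at the moment of the call.
A pose or a line that the arm cannot do raises Unreachable and nothing moves.
- job_done(): hands the job in, once; it reports no verdict.
The state is a dict: "time_s": time; "q": joint angles; "joint_velocities": joint speeds; "joint_torque": joint torques, N m; "eef_pos": TCP position; "tcp_rot": TCP orientation; "ft_force": force on the tool from outside, world axes, zero at the start; "torque": the same for the moment, N m; "opening": finger opening in m.
Only numpy, scipy, OpenCV 4.12 (cv2) and the standard library are available. Lean on these libraries where they do the work, as an engineer would, in place of code of your own. Each camera call takes 0.05 s, during which the arm holds its last target.

TASK

Take the flat file from its wooden rack by the handle and work along the top edge of the steel plate in the vice, one third at a time, with light forward strokes away from you, lifting the file clear before every return and never dragging it back, until the ragged burr on all three thirds is laid fully down against the plate's far face. Use only the file on the plate, without bearing down hard, then put the file back in its rack as you found it and let go.

Things in the scene. Friction and masses are not known exactly. Their poses are not given: they have to be found in the camera images.
- file_grip (a point): Grip point of a flat hand file (0.22 kg): centre of its dark wooden handle, half-way up, 25 mm behind the handle's front. x points to the file's tip, z up. The handle is a flat-sided bar 100 mm long (ending 75 mm behind this point), 22 mm wide, 26 mm tall. It lies level on the rack at the start. Held here it can pitch in the fingers under load: grip it hard, 100 N or so.
- file_tip (a point): Tip of the file: middle of the front end of its steel blade, on the flat underside, 150 mm ahead of file_grip and 3 mm below it. The blade is 125 mm long (25 to 150 mm ahead of file_grip), 24 mm wide, 6 mm thick.
- rack_seat (a point): Where file_grip lies when the file is in its rack, 53 mm above the bench; x as the file's, z up. The fixed wooden rack has two crosspieces 14 mm thick: 60 mm behind this point, under the handle's tail, and 100 mm ahead, under the blade. Each has 12 mm high cheeks 51 mm apart beside the file. Between them is only the base board, 41 mm below this point, 85 mm wide.
- vice_jaws (a point): Middle of the gap of the blue bench vice, at the top of its rubber-lined jaws, 100 mm above the bench. Jaws 104 mm wide; the vice reaches 155 mm back (-x, its lower half only beyond 50 mm) and 95 mm forward of here. The jaws let the plate sink about 1 mm per 12 N of downward load and spring back.
- plate: Upright steel plate held in the vice, 106 mm wide (y), 11 mm thick (x). Origin: middle of its top edge, at the nominal height of the burrs' tops, 150 to 168 mm above the bench. x points forward, away from the robot: the direction of the strokes; z up. More than 13 N between file and plate is too hard. Fingers must not touch it.
- section0 (a point): Nominal top middle of the right-hand (-y of the vice) third of the plate's edge, at plate y = -36 mm; axes as the plate's. The real top of the burr roll here lies up to 5 mm higher or lower (not measured): find it by touch. The roll is smooth dark steel, 14 mm across, 30 mm long along plate y, 6 mm from the next, its axis along y.
- burr0 (a joint): Turn (rad) of the right-hand (-y of the vice) burr roll. 0 to 0.1 at the start: its ragged fin stands straight out forward; 1.5 (a stop): fin down along the far face. The file's flat, pressed on top with 6 to 9 N (under 5 N may slip) and slid forward some 11 mm or more, drags it round by friction, then slides over it; sliding back in contact drags it back up. Pressing alone does not turn it.
- section1 (a point): Nominal top middle of the middle third of the plate's edge, at plate y = 0 mm; axes as the plate's. The real top of the burr roll here lies up to 5 mm higher or lower (not measured): find it by touch. The roll is smooth dark steel, 14 mm across, 30 mm long along plate y, 6 mm from the next, its axis along y.
- burr1 (a joint): Turn (rad) of the middle burr roll. 0 to 0.1 at the start: its ragged fin stands straight out forward; 1.5 (a stop): fin down along the far face. The file's flat, pressed on top with 6 to 9 N (under 5 N may slip) and slid forward some 11 mm or more, drags it round by friction, then slides over it; sliding back in contact drags it back up. Pressing alone does not turn it.
- section2 (a point): Nominal top middle of the left-hand (+y of the vice) third of the plate's edge, at plate y = 36 mm; axes as the plate's. The real top of the burr roll here lies up to 5 mm higher or lower (not measured): find it by touch. The roll is smooth dark steel, 14 mm across, 30 mm long along plate y, 6 mm from the next, its axis along y.
- burr2 (a joint): Turn (rad) of the left-hand (+y of the vice) burr roll. 0 to 0.1 at the start: its ragged fin stands straight out forward; 1.5 (a stop): fin down along the far face. The file's flat, pressed on top with 6 to 9 N (under 5 N may slip) and slid forward some 11 mm or more, drags it round by friction, then slides over it; sliding back in contact drags it back up. Pressing alone does not turn it.

How it is judged:
By the outcome, as a careful person would: the job done as asked, in the order asked, and still so for the second after the job is handed in, with the robot touching nothing.
It also fails if it takes over 66 s, if anything falls off the work surface, if the arm or the gripper's body presses on something with over 40 N, if the wrist force passes 120 N, or if a joint passes its speed limit or range.

## Working session

There is one attempt and no reset: what is moved stays moved. The work goes in short steps, each a Python script; the robot and the scene stay as the last script left them, time stands still between calls to the robot, and variables do not carry over. Pictures are saved under pics/ and viewed, and the job is handed in when it is done.

```bash
ls; mkdir -p pics; python3 - <<'E'
from plant import *
import cv2,numpy as np
s=observe();print(s)
for n in("scene","top","wrist"):
    c=get_calibration(n);im,d=get_image(n)
    cv2.imwrite(f"pics/{n}0.png",im[:,:,::-1]);np.savez(f"pics/{n}0.npz",im=im,d=d,K=c["intrinsics"],T=c["world_from_camera"])
    print(n,c)
E
```

```text
pics
{'time_s': 0.0, 'q': array([-1.23210897e+00,  2.21262646e-01,  1.52761676e+00,  1.26981202e-05,
        1.39470972e+00, -1.26138509e-01]), 'joint_velocities': array([-0.00068582, -0.00127361,  0.0005061 , -0.00014985,  0.00016423,
       -0.00047264]), 'joint_torque': array([ 2.68993739e-03, -4.96898174e+01, -3.89394987e+01, -9.56886743e-05,
        1.09804678e-02, -3.95250041e-06]), 'eef_pos': array([ 0.27994055, -0.55811523,  0.23017364]), 'tcp_rot': array([-1.70319445,  1.56879981,  1.90322184]), 'ft_force': array([ 0.88464608,  0.12514013, -0.23313637]), 'torque': array([ 0.03031513, -0.01529406,  0.0127034 ]), 'opening': 0.08523347189432928}
scene {'intrinsics': array([[487.47692121,   0.        , 320.6136051 ],
       [  0.        , 487.47692121, 200.64112266],
       [  0.        ,   0.        ,   1.        ]]), 'world_from_camera': array([[ 0.48962675,  0.67624676, -0.55041436,  1.2227526 ],
       [ 0.87178912, -0.39111147,  0.29498397, -0.33255518],
       [-0.01579142, -0.6242773 , -0.7810432 ,  1.0411688 ],
       [ 0.        ,  0.        ,  0.        ,  1.        ]]
[... 186 characters left out ...]
om_camera': array([[-0.02762394, -0.9895205 ,  0.14172542,  0.44056443],
       [-0.99953441,  0.02918031,  0.00891471,  0.00678925],
       [-0.01295688, -0.14141317, -0.98986587,  1.11693553],
       [ 0.        ,  0.        ,  0.        ,  1.        ]])}
wrist {'intrinsics': array([[314.9725899 ,   0.        , 319.86946683],
       [  0.        , 314.9725899 , 205.24122736],
       [  0.        ,   0.        ,   1.        ]]), 'world_from_camera': array([[ 0.44856736, -0.8491919 , -0.27867622,  0.35197865],
       [-0.8937466 , -0.42692967, -0.13765198, -0.52288022],
       [-0.0020822 ,  0.31081211, -0.95046909,  0.37237776],
       [ 0.        ,  0.        ,  0.        ,  1.        ]])}
```

View pics/scene0.png

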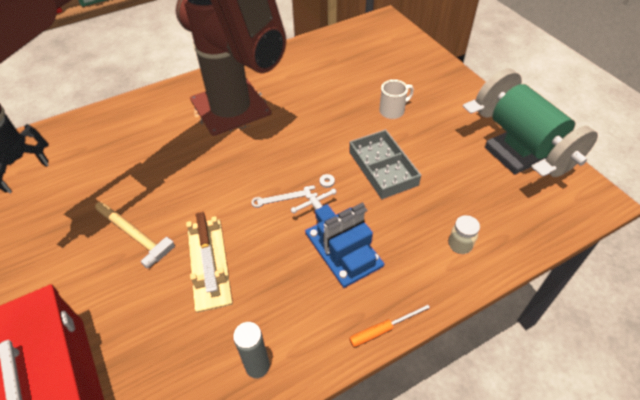

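View pics/top0.png

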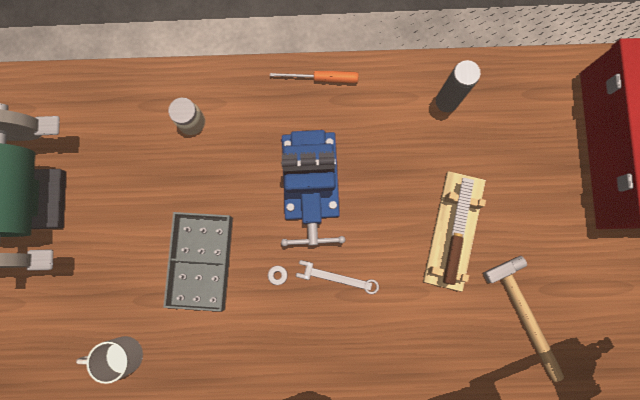

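View pics/wrist0.png

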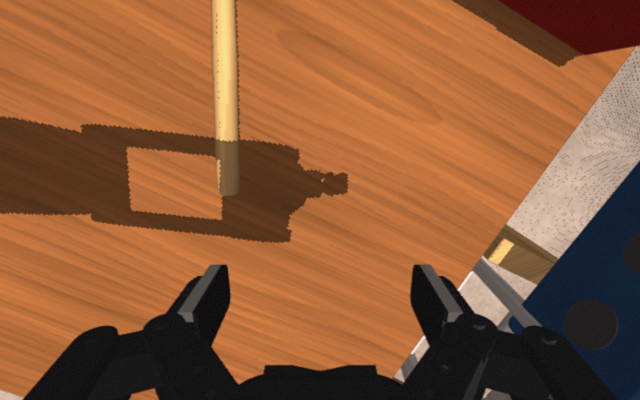

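```bash
cat > cam.py <<'E'
import numpy as np,cv2
def load(f):
    z=np.load(f);return z['im'],z['d'],z['K'],z['T']
def cloud(d,K,T):
    v,u=np.mgrid[:d.shape[0],:d.shape[1]]
    p=np.stack([(u-K[0,2])/K[0,0]*d,(v-K[1,2])/K[1,1]*d,d],-1)
    w=p@T[:3,:3].T+T[:3,3]; w[d<=0]=np.nan
    return w
def ray(u,v,K,T,z):
    r=T[:3,:3]@np.array([(u-K[0,2])/K[0,0],(v-K[1,2])/K[1,1],1]);o=T[:3,3]
    return o+r*(z-o[2])/r[2]
E
python3 - <<'E'
from cam import *
im,d,K,T=load('pics/top0.npz')
a=cv2.resize(im[110:260,260:360],None,fx=4,fy=4,interpolation=cv2.INTER_CUBIC)
b=cv2.resize(im[160:300,410:500],None,fx=4,fy=4,interpolation=cv2.INTER_CUBIC)
c=np.zeros((600,400+360,3),np.uint8);c[:,:400]=a;c[:560,400:]=b
cv2.imwrite('pics/topz.png',c[:,:,::-1])
w=cloud(d,K,T)
# file brown handle mask
hsv=cv2.cvtColor(im,cv2.COLOR_RGB2HSV)
for (u,v) in [(455,250),(450,265),(462,210),(466,185),(295,160),(310,160),(325,160),(310,180),(440,240),(290,160),(308,140)]:
    print(u,v,im[v,u],hsv[v,u],w[v,u].round(4))
E
```

```text
455 250 [121  79  58] [ 10 133 121] [ 0.4803 -0.2605  0.0692]
450 265 [120  79  59] [ 10 130 120] [ 0.4502 -0.2486  0.0682]
462 210 [222 206 197] [ 11  29 222] [ 0.5633 -0.283   0.059 ]
466 185 [159 147 141] [ 10  29 159] [ 0.616  -0.2953  0.0579]
295 160 [96 86 84] [ 5 32 96] [0.6577 0.0577 0.1594]
310 160 [102  94  94] [  0  20 102] [0.6573 0.0289 0.1572]
325 160 [107  97  97] [  0  24 107] [0.6572 0.     0.1536]
310 180 [ 75  99 146] [110 124 146] [0.6282 0.0312 0.103 ]
440 240 [231 202 148] [ 20  92 231] [ 0.5048 -0.2439  0.0129]
290 160 [94 85 83] [ 5 30 94] [0.6583 0.0674 0.1579]
308 140 [ 74  96 142] [110 122 142] [0.723  0.0344 0.0599]
```

View pics/topz.png

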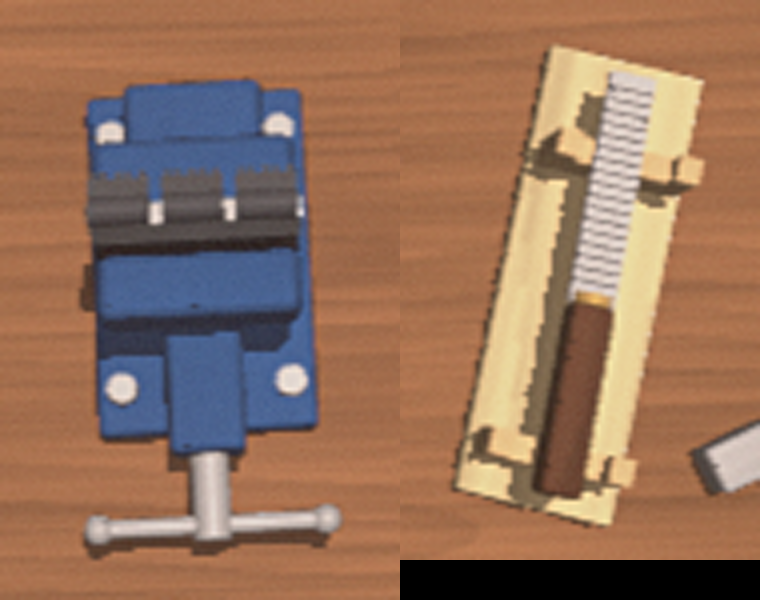

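```bash
cat > meas.py <<'E'
from cam import *
import sys
def rep(f):
    im,d,K,T=load(f);w=cloud(d,K,T)
    hsv=cv2.cvtColor(im,cv2.COLOR_RGB2HSV)
    H,S,V=[hsv[...,i].astype(int) for i in range(3)]
    X,Y,Z=w[...,0],w[...,1],w[...,2]
    reg=(X>0.38)&(X<0.72)&(Y<-0.17)&(Y>-0.36)
    def go(name,m,topz):
        m=m.astype(np.uint8)
        n,l,st,_=cv2.connectedComponentsWithStats(m,connectivity=8)
        if n<2: print(name,'none');return
        k=1+np.argmax(st[1:,4]);m=l==k
        vs,us=np.nonzero(m)
        p=np.array([ray(u,v,K,T,topz)[:2] for u,v in zip(us,vs)]).astype(np.float32)
        r=cv2.minAreaRect(p);b=cv2.boxPoints(r)
        c,s,a=r
        e=b-np.roll(b,1,0);j=np.argmax(np.linalg.norm(e,axis=1));dr=e[j];dr=dr*np.sign(dr[0] if name!='plate' else dr[1])
        print(name,len(us),'c',np.round(c,4),'size',np.round(s,4),'ang',np.degrees(np.arctan2(dr[1],dr[0])).round(2),'z',np.nanmedian(Z[m]).round(4),'mean',p.mean(0).round(4), 'cloudmean',np.nanmedian(w[m],0).round(4))
        ev=np.linalg.eigh(np.cov(p.T))[1][:,1];print('   pca',np.degrees(np.arctan(ev[1]/ev[0])).round(2))
    go('handle',reg&(Z>0.055)&(V<160)&(S>90)&(H<16),0.066)
    go('blade',reg&(Z>0.05)&(Z<0.068)&(S<60),0.056)
    go('base',reg&(Z>0.005)&(Z<0.02),0.012)
    for n,m in (('hi',Z>0.14),):
        m=m&(X>0.55)&(X<0.75)&(abs(Y)<0.15)
        for y0 in np.arange(-0.04,0.11,0.01):
            q=m&(Y>y0)&(Y<y0+0.01)
            if q.sum(): print(round(y0,3),q.sum(),X[q].min().round(4),X[q].max().round(4),'z',np.percentile(Z[q],[5,50,95]).round(4),'xtop',np.median(X[q&(Z>np.percentile(Z[q],70))]).round(4))
        print('yrange',Y[m].min(),Y[m].max())
    # jaws top
    m=(abs(Z-0.1)<0.008)&(X>0.5)&(X<0.8)&(abs(Y)<0.15)&(H>100)&(H<125)&(S>80)
    if m.sum():go('jaw',m,0.1)
    m=(Z>0.003)&(Z<0.03)&(X>0.5)&(X<0.8)&(abs(Y)<0.15)&(H>100)&(H<125)&(S>80)
    if m.sum():go('vbase',m,0.015)
rep(sys.argv[1])
E
python3 meas.py pics/top0.npz
```

```text
handle 520 c [ 0.4612 -0.2563] size [0.023  0.0988] ang -13.69 z 0.0657 mean [ 0.4604 -0.2564] cloudmean [ 0.46   -0.2567  0.0657]
   pca -14.09
blade 661 c [ 0.571  -0.2862] size [0.0251 0.1234] ang -14.19 z 0.056 mean [ 0.5725 -0.2863] cloudmean [ 0.5722 -0.2865  0.056 ]
   pca -14.26
base 2163 c [ 0.5263 -0.2761] size [0.0881 0.2494] ang -15.57 z 0.012 mean [ 0.5314 -0.2632] cloudmean [ 0.5324 -0.258   0.012 ]
   pca -17.66
-0.02 57 0.6511 0.6755 z [0.143  0.1505 0.156 ] xtop 0.6566
-0.01 69 0.6497 0.6767 z [0.1465 0.1511 0.1559] xtop 0.6567
0.0 70 0.6499 0.6767 z [0.147  0.1507 0.1563] xtop 0.6569
0.01 42 0.65 0.6727 z [0.1413 0.1473 0.1585] xtop 0.6568
0.02 63 0.65 0.6746 z [0.1493 0.1543 0.1597] xtop 0.6568
0.03 64 0.6501 0.6756 z [0.143  0.1536 0.1591] xtop 0.6554
0.04 57 0.6488 0.6754 z [0.1449 0.1526 0.1602] xtop 0.6555
0.05 58 0.6494 0.6739 z [0.1425 0.1524 0.159 ] xtop 0.6559
0.06 68 0.6485 0.6742 z [0.1487 0.1541 0.1589] xtop 0.6544
0.07 64 0.6478 0.6749 z [0.1477 0.1544 0.1586] xtop 0.6545
0.08 26 0.6482 0.6737 z [0.148  0.1541 0.16  ] xtop 0.6542
yrange -0.019670121785570205 0.08352109698294219
jaw 782 c [0.6273 0.0315] size [0.0324 0.1023] ang -88.82 z 0.0998 mean [0.6274 0.0316] cloudmean [0.6274 0.0313 0.0998]
   pca -89.05
vbase 365 c [ 0.6191 -0.0087] size [0.0371 0.111 ] ang -1.63 z 0.0182 mean [ 0.5939 -0.0097] cloudmean [ 0.5897 -0.0106  0.0182]
   pca -13.1
```

```bash
cat > look.py <<'E'
from plant import *
from cam import *
def snap(n,name):
    c=get_calibration(n);im,d=get_image(n)
    cv2.imwrite(f"pics/{name}.png",im[:,:,::-1]);np.savez(f"pics/{name}.npz",im=im,d=d,K=c["intrinsics"],T=c["world_from_camera"])
E
python3 - <<'E'
from look import *
P=np.pi
for p,y in (((0.4855,-0.2624,0.034),-14.1),((0.566,0.03,0.141),1.3),((0.56,-0.005,0.141),1.3),((0.60,0.067,0.2),1.3)):
    for f in (0,180,-180):
        q=inverse_kinematics(list(p),[0,P/2,np.radians(y+f)]); print(p,f,None if q is None else np.round(q,3))
f=observe()
movep([0.56,0.03,0.30],[0,P/2,np.radians(181.3)]); print(observe()['time_s'])
snap('wrist','wv')
movep([0.4755,-0.260,0.20],[0,P/2,np.radians(180-14.1)]); print(observe()['time_s'])
snap('wrist','wr')
for i in range(5): s=observe();print(s['time_s'],s['ft_force'])
E
python3 meas.py pics/wv.npz; echo; python3 meas.py pics/wr.npz
```

```text
(0.4855, -0.2624, 0.034) 0 [-0.638  0.278  1.861  0.     1.002 -1.963]
(0.4855, -0.2624, 0.034) 180 [-0.638  0.278  1.861 -0.     1.002  1.178]
(0.4855, -0.2624, 0.034) -180 [-0.638  0.278  1.861 -0.     1.002  1.178]
(0.566, 0.03, 0.141) 0 [-0.086  0.164  1.767 -0.     1.21  -1.68 ]
(0.566, 0.03, 0.141) 180 [-0.086  0.164  1.767 -0.     1.21   1.462]
(0.566, 0.03, 0.141) -180 [-0.086  0.164  1.767 -0.     1.21   1.462]
(0.56, -0.005, 0.141) 0 [-0.15   0.149  1.785  0.     1.208 -1.743]
(0.56, -0.005, 0.141) 180 [-0.15   0.149  1.785 -0.     1.208  1.398]
(0.56, -0.005, 0.141) -180 [-0.15   0.149  1.785 -0.     1.208  1.398]
(0.6, 0.067, 0.2) 0 [-0.019  0.193  1.618 -0.     1.331 -1.613]
(0.6, 0.067, 0.2) 180 [-0.019  0.193  1.618 -0.     1.331  1.529]
(0.6, 0.067, 0.2) -180 [-0.019  0.193  1.618 -0.     1.331  1.529]
2.4833
3.7417
3.7917 [0.31735245 0.46983741 0.00831169]
3.7917 [0.31735245 0.46983741 0.00831169]
3.7917 [0.31735245 0.46983741 0.00831169]
3.7917 [0.31735245 0.46983741 0.00831169]
3.7917 [0.31735245 0.46983741 0.00831169]
handle 1475 c [ 0.4643 -0.2525] size [0.0297 0
[... 1729 characters left out ...]
 [ 0.466  -0.259   0.0654]
   pca -14.26
blade 4183 c [ 0.5697 -0.2852] size [0.0239 0.1206] ang -14.13 z 0.0555 mean [ 0.5756 -0.2866] cloudmean [ 0.5775 -0.2868  0.0555]
   pca -14.19
base 4262 c [ 0.4989 -0.2968] size [0.0315 0.1589] ang -15.28 z 0.0115 mean [ 0.5078 -0.2995] cloudmean [ 0.5107 -0.2998  0.0115]
   pca -14.94Traceback (most recent call last):
  File "meas.py", line 35, in <module>
    rep(sys.argv[1])
    ~~~^^^^^^^^^^^^^
  File "meas.py", line 29, in rep
    print('yrange',Y[m].min(),Y[m].max())
                   ~~~~~~~~^^
    return umr_minimum(a, axis, None, out, keepdims, initial, where)
ValueError: zero-size array to reduction operation minimum which has no identity
```

View pics/wv.png

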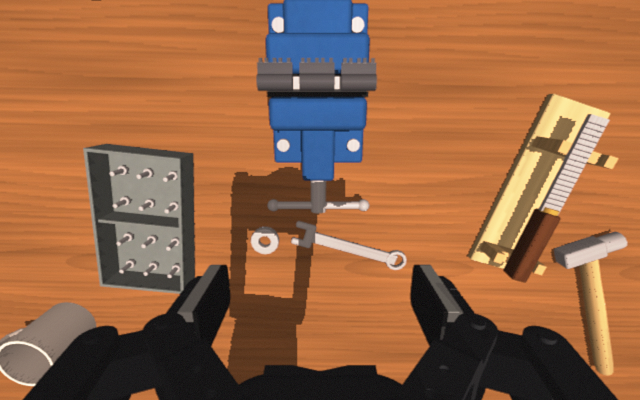

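View pics/wr.png

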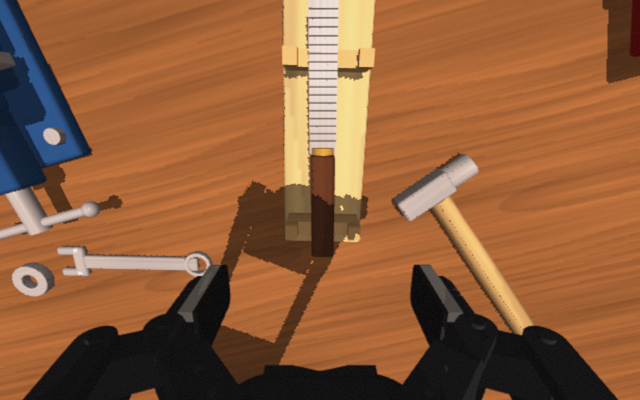

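```bash
python3 - <<'E'
from cam import *
for f in('top0','wv'):
    im,d,K,T=load(f'pics/{f}.npz');w=cloud(d,K,T);X,Y,Z=w[...,0],w[...,1],w[...,2]
    m=(Z>0.148)&(Z<0.175)&(X>0.62)&(X<0.7)&(Y>-0.05)&(Y<0.12)
    print(f,'cam',T[:3,3].round(3),'Y',Y[m].min().round(4),Y[m].max().round(4))
    h,e=np.histogram(Y[m],bins=np.arange(-0.025,0.092,0.003))
    print([(round(a,3),int(b)) for a,b in zip(e,h)])
    for lo,hi in((-0.018,0.008),(0.02,0.044),(0.056,0.082)):
        q=m&(Y>lo)&(Y<hi)
        b=np.arange(0.640,0.684,0.002);i=np.digitize(X[q],b)
        print(lo,[(round(b[k-1],3),round(float(np.median(Z[q][i==k]))*1000,1)) for k in range(1,len(b)) if (i==k).sum()>4])
E
```

```text
top0 cam [0.441 0.007 1.117] Y -0.0178 0.0835
[(np.float64(-0.025), 0), (np.float64(-0.022), 0), (np.float64(-0.019), 11), (np.float64(-0.016), 20), (np.float64(-0.013), 12), (np.float64(-0.01), 18), (np.float64(-0.007), 19), (np.float64(-0.004), 17), (np.float64(-0.001), 16), (np.float64(0.002), 16), (np.float64(0.005), 20), (np.float64(0.008), 9), (np.float64(0.011), 8), (np.float64(0.014), 0), (np.float64(0.017), 12), (np.float64(0.02), 14), (np.float64(0.023), 22), (np.float64(0.026), 22), (np.float64(0.029), 15), (np.float64(0.032), 23), (np.float64(0.035), 11), (np.float64(0.038), 23), (np.float64(0.041), 12), (np.float64(0.044), 27), (np.float64(0.047), 0), (np.float64(0.05), 0), (np.float64(0.053), 16), (np.float64(0.056), 20), (np.float64(0.059), 21), (np.float64(0.062), 16), (np.float64(0.065), 24), (np.float64(0.068), 13), (np.float64(0.071), 22), (np.float64(0.074), 13), (np.float64(0.077), 25), (np.float64(0.08), 18), (np.float64(0.083), 6), (np.float64(0.086), 0)]
-0.018 [(np.float64(0.65), 150.7), (np.float64(0.652), 153.6), (np.float64(0.654), 154.9), (np.float64(0.65
[... 2412 characters left out ...]
np.float64(0.654), 157.2), (np.float64(0.656), 157.2), (np.float64(0.658), 157.0), (np.float64(0.66), 155.8), (np.float64(0.662), 153.6), (np.float64(0.664), 150.3), (np.float64(0.666), 150.2), (np.float64(0.668), 150.1), (np.float64(0.67), 150.0), (np.float64(0.672), 150.0), (np.float64(0.674), 149.8)]
0.056 [(np.float64(0.648), 152.7), (np.float64(0.65), 155.1), (np.float64(0.652), 156.4), (np.float64(0.654), 157.1), (np.float64(0.656), 157.0), (np.float64(0.658), 156.4), (np.float64(0.66), 155.2), (np.float64(0.662), 151.1), (np.float64(0.664), 150.4), (np.float64(0.666), 150.2), (np.float64(0.668), 150.1), (np.float64(0.67), 149.9), (np.float64(0.672), 149.7), (np.float64(0.674), 149.8)]
```

```bash
python3 - <<'E'
from look import *
R=[0,np.pi/2,np.radians(180-14.1)]
g=np.array([0.4868,-0.264])
movep([*g,0.12],R)
print(move_l([*g,0.034],feed=0.12,max_force=15))
s=observe();print(s['time_s'],s['eef_pos'],s['ft_force'])
gripper_to(0.0,f_grip=100)
s=observe();print(s['time_s'],s['eef_pos'],s['ft_force'],s['opening'])
np.save('grasp.npy',s['eef_pos'])
move_l([*g,0.10],feed=0.12)
for i in range(6):
    hold(0.05);s=observe();print(s['time_s'],s['eef_pos'],s['ft_force'],s['torque'],s['opening'])
snap('wrist','held');snap('scene','held_s')
E
```

```text
False
5.075 [ 0.48753934 -0.26457546  0.035065  ] [-0.24035332 -0.25721136 -0.11611515]
5.6833 [ 0.48710032 -0.26422888  0.03447879] [-0.58423373  0.50571333  2.59295347] 0.020240013569876196
6.4333 [ 0.48599561 -0.26342327  0.0987774 ] [ 0.06738868 -0.72568385 -1.56184915] [0.05267866 0.15525792 0.04525832] 0.02078036561081145
6.4833 [ 0.48587355 -0.26333978  0.09856752] [ 0.07041021  0.42268436 -2.35680444] [ 0.03826819  0.07570121 -0.04246289] 0.020643873751258326
6.5333 [ 0.48595859 -0.26340704  0.0986128 ] [ 0.74133001 -0.1543212  -1.52324566] [0.06808205 0.04746736 0.02956583] 0.020751628334455464
6.5833 [ 0.48607548 -0.26348217  0.09875644] [ 0.44093192 -0.84925021 -1.91865641] [0.03420311 0.09615809 0.01868712] 0.020601639842421058
6.6333 [ 0.48621123 -0.26357619  0.09893273] [-0.38027574 -0.40781027 -2.01585309] [0.00821417 0.11136772 0.00336514] 0.020517097522540037
6.6833 [ 0.48636302 -0.26371455  0.09917675] [-0.66936854  0.10729516 -2.22682753] [0.04335132 0.08657708 0.04082166] 0.02041892615076253
```

View pics/held.png

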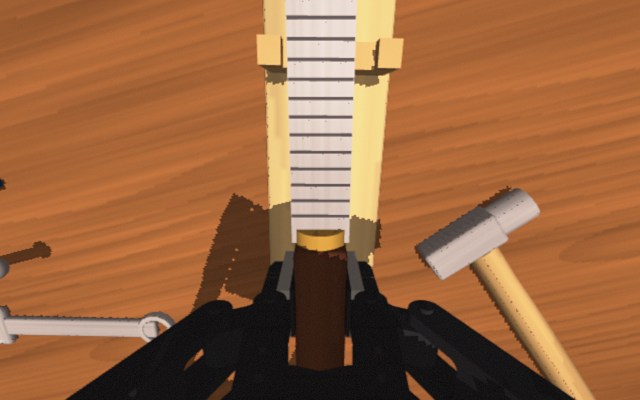

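View pics/held_s.png

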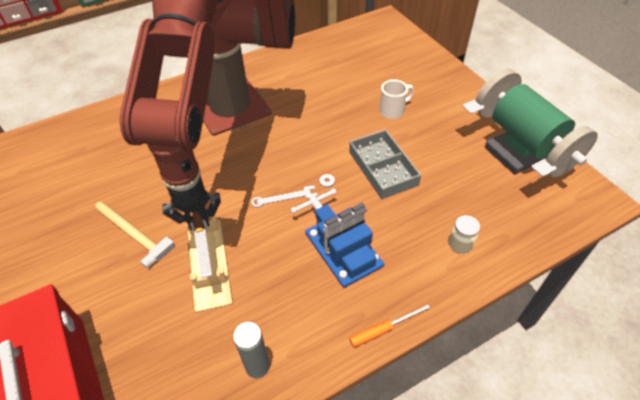

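```bash
cat > ctl.py <<'E'
from look import *
YAW=np.radians(1.1)
ex=np.array([np.cos(YAW),np.sin(YAW)]);ey=np.array([-np.sin(YAW),np.cos(YAW)])
PC=np.array([0.6565,0.0335])
R=[0,np.pi/2,YAW+np.pi]
def sec(i): return PC+ey*0.036*(i-1)
def tcp(i,ahead,zu):   # contact distance ahead of grip, blade underside height
    p=sec(i)-ex*ahead
    return [p[0],p[1],zu+0.003-0.019]
def ft(n=8,dt=0.0125):
    F=[]
    for _ in range(n):
        hold(dt);F.append(observe()['ft_force'])
    return np.mean(F,0)
E
python3 - <<'E'
from ctl import *
im,d,K,T=load('pics/held.npz');w=cloud(d,K,T)
hsv=cv2.cvtColor(im,cv2.COLOR_RGB2HSV)
m=(w[...,2]>0.1)&(hsv[...,1]<40)&(hsv[...,2]>130);m[:, :285]=0;m[:,360:]=0;m[240:]=0
p=w[m]; a=np.radians(-14.1);s=(p[:,:2]-[0.4864,-0.2638])@[np.cos(a),np.sin(a)];l=(p[:,:2]-[0.4864,-0.2638])@[-np.sin(a),np.cos(a)]
ok=abs(p[:,2]-np.median(p[:,2]))<0.01
A=np.c_[s,l,np.ones_like(s)][ok];c=np.linalg.lstsq(A,p[ok,2],rcond=None)[0]
print('pitch,roll slope,z0',c,'s range',s[ok].min(),s[ok].max(),'lat',np.percentile(l[ok],[2,50,98]),ok.sum())
g=np.array([0.4868,-0.264])
movep([*g,0.22],[0,np.pi/2,np.radians(180-14.1)]); 
movep(tcp(0,0.078,0.19),R); print(observe()['time_s'])
move_l(tcp(0,0.078,0.170),feed=0.1)
hold(0.2);t=observe()['time_s']
print('base',ft(16))
s=observe();print(s['eef_pos']-tcp(0,0.078,0.170))
t=observe()['time_s'];move_l(tcp(0,0.078,0.168),feed=0.02);print('2mm dt',observe()['time_s']-t)
snap('wrist','pre0')
E
```

```text
pitch,roll slope,z0 [-0.00345391  0.00103459  0.12016724] s range 0.025463874762275806 0.11320290285433442 lat [-0.01143867 -0.00034634  0.01107788] 12710
8.4167
base [-0.04819427  0.05300858 -1.78336937]
[1.65043748e-04 4.32404867e-05 2.99911834e-04]
2mm dt 0.25
```

View pics/pre0.png

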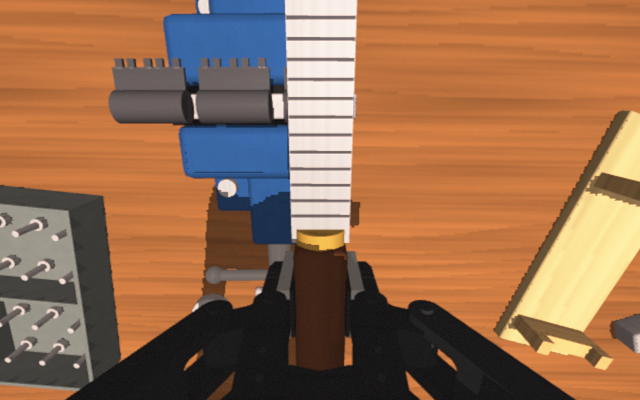

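```bash
cat >> ctl.py <<'E'
def stroke(i,z0,a0=0.078,a1=0.052,step=0.003,target=7.4,verbose=True):
    """file is in the air above section i at contact a0, underside z0"""
    base=ft(16)[2]
    z=z0
    hit=move_l(tcp(i,a0,z0-0.016),feed=0.012,max_force=3.0)
    s=observe();z=s['eef_pos'][2]+0.016
    f=ft(10)[2]-base
    print('hit',hit,'z',round(z,4),'f',round(f,2),'t',s['time_s'])
    if not hit: return None
    k=0.00007   # m per N
    for _ in range(8):
        if abs(f-target)<0.7: break
        z-=np.clip((target-f)*k,-0.0004,0.0003)
        move_l(tcp(i,a0,z),feed=0.01)
        f=ft(10)[2]-base
        print('  press z',round(z,5),'f',round(f,2))
    zt=observe()['eef_pos'][2]+0.016
    log=[];a=a0
    while a>a1+1e-6:
        a=max(a-step,a1)
        move_l(tcp(i,a,z),feed=0.03)
        f3=ft(4);f=f3[2]-base
        log.append((round(a*1000),round(z*1000,2),round(f,2),round(f3[0],1)))
        e=target-f
        if abs(e)>0.5: z-=np.clip(e*k*0.6,-0.0004,0.0002)
    print(log)
    # lift clear straight up
    move_l(tcp(i,a1,z+0.012),feed=0.08)
    s=observe();print('end t',s['time_s'],'base drift',ft(8)[2]-base)
    return zt
E
python3 - <<'E'
from ctl import *
stroke(0,0.168)
snap('wrist','post0')
E
```

```text
hit True z 0.1544 f 6.0 t 10.825
  press z 0.15429 f 7.54
[(75, np.float64(154.29), np.float64(7.5), np.float64(-0.9)), (72, np.float64(154.29), np.float64(7.67), np.float64(-1.7)), (69, np.float64(154.29), np.float64(7.51), np.float64(-1.3)), (66, np.float64(154.29), np.float64(8.39), np.float64(-3.0)), (63, np.float64(154.34), np.float64(8.61), np.float64(-3.3)), (60, np.float64(154.39), np.float64(8.56), np.float64(-3.8)), (57, np.float64(154.43), np.float64(8.82), np.float64(-3.4)), (54, np.float64(154.49), np.float64(8.38), np.float64(-3.6)), (52, np.float64(154.54), np.float64(9.0), np.float64(-4.0))]
end t 14.6333 base drift 0.20241727216219108
```

View pics/post0.png

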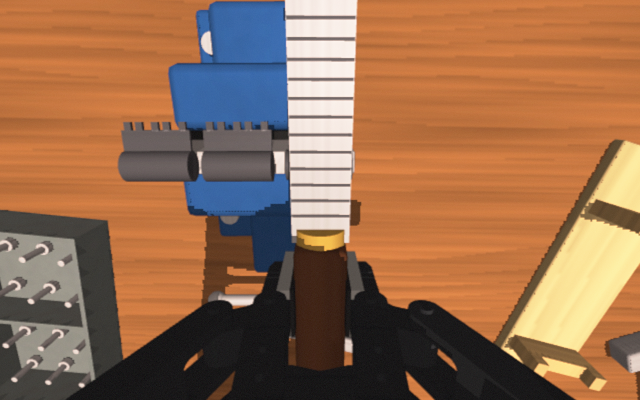

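```bash
sed -i 's/e\*k\*0.6/e*k*0.8/;s/target=7.4/target=7.2/' ctl.py; python3 - <<'E'
from ctl import *
for j,i in ((0,1),(1,2)):
    move_l(tcp(j,0.052,0.180),feed=0.15)
    move_l(tcp(i,0.078,0.180),feed=0.15)
    move_l(tcp(i,0.078,0.166),feed=0.08)
    hold(0.15)
    if stroke(i,0.166) is None: break
    snap('wrist',f'post{i}')
move_l(tcp(2,0.052,0.190),feed=0.15)
p=tcp(2,0.14,0.21)
move_l([p[0],p[1]-0.036,p[2]],feed=0.2)
hold(0.1);snap('wrist','chk');snap('scene','chk_s');snap('top','chk_t')
print(observe()['time_s'])
im=cv2.imread('pics/chk_s.png');cv2.imwrite('pics/chk_sz.png',cv2.resize(im[180:300,280:420],None,fx=5,fy=5,interpolation=cv2.INTER_CUBIC))
E
```

```text
hit True z 0.1576 f 6.27 t 17.0333
  press z 0.1575 f 7.32
[(75, np.float64(157.5), np.float64(6.94), np.float64(-1.9)), (72, np.float64(157.5), np.float64(7.31), np.float64(-1.3)), (69, np.float64(157.5), np.float64(7.5), np.float64(-1.5)), (66, np.float64(157.5), np.float64(8.41), np.float64(-3.1)), (63, np.float64(157.57), np.float64(8.08), np.float64(-3.3)), (60, np.float64(157.61), np.float64(8.04), np.float64(-3.1)), (57, np.float64(157.66), np.float64(8.35), np.float64(-3.8)), (54, np.float64(157.73), np.float64(8.45), np.float64(-3.0)), (52, np.float64(157.8), np.float64(8.54), np.float64(-3.6))]
end t 20.825 base drift -0.07537932482200826
hit True z 0.1576 f 6.54 t 23.225
[(75, np.float64(157.56), np.float64(6.98), np.float64(-0.9)), (72, np.float64(157.56), np.float64(7.12), np.float64(-1.2)), (69, np.float64(157.56), np.float64(6.38), np.float64(-1.3)), (66, np.float64(157.52), np.float64(7.97), np.float64(-2.7)), (63, np.float64(157.56), np.float64(8.06), np.float64(-3.5)), (60, np.float64(157.61), np.float64(7.96), np.float64(-3.3)), (57, np.float64(157.65), np.float64(7.92), np.float64(-3.6)), (54, np.float64(157.69), np.float64(7.77), np.float64(-2.9)), (52, np.float64(157.72), np.float64(7.95), np.float64(-4.0))]
end t 26.5833 base drift -0.2449904458185188
27.9417
```

View pics/chk.png

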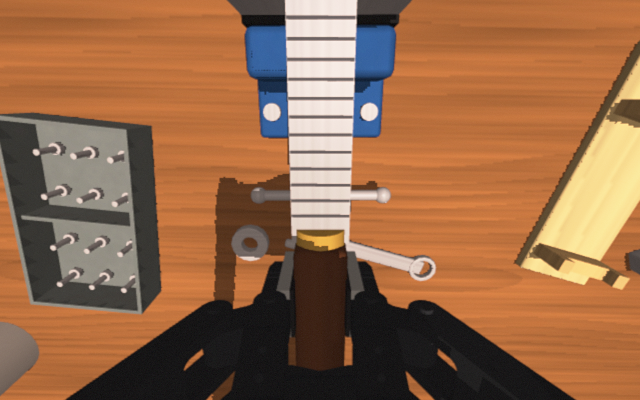

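View pics/chk_sz.png

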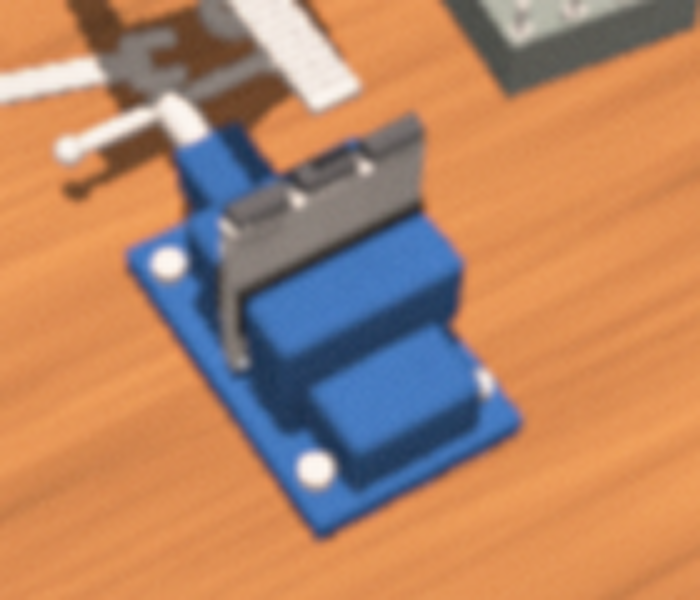

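```bash
python3 - <<'E'
from ctl import *
for f in('top0','chk_t','scene0','chk_s'):
    im,d,K,T=load(f'pics/{f}.npz');w=cloud(d,K,T);X,Y,Z=w[...,0],w[...,1],w[...,2]
    for i in range(3):
        c=sec(i);u=(w[...,:2]-c)@ex;v=(w[...,:2]-c)@ey
        q=(abs(v)<0.014)&(Z>0.11)&(Z<0.17)&(abs(u)<0.03)
        b=np.arange(0.110,0.165,0.006)
        print(f,i,q.sum(),'fwd max',np.percentile(u[q],[98,100]).round(4),[round(float(np.max(u[q&(Z>=z)&(Z<z+.006)],initial=-1))*1000,1) for z in b])
a=cv2.imread('pics/top0.png')[130:190,260:360];b=cv2.imread('pics/chk_t.png')[130:190,260:360]
c=load('pics/scene0.npz')[0][190:290,300:400,::-1];d=load('pics/chk_s.npz')[0][190:290,300:400,::-1]
o=np.vstack([np.hstack([a,b]),np.hstack([c,d])]);cv2.imwrite('pics/cmp.png',cv2.resize(o,None,fx=3.5,fy=3.5,interpolation=cv2.INTER_CUBIC))
E
```

```text
top0 0 228 fwd max [0.0179 0.0196] [-4.8, -4.8, -5.2, -4.8, -5.1, 13.1, 19.6, 12.4, -1000.0, -1000.0]
top0 1 227 fwd max [0.018  0.0191] [-5.3, -4.7, -4.4, -5.2, -5.2, -5.4, 19.1, 18.1, 2.9, -1000.0]
top0 2 236 fwd max [0.0178 0.0192] [-5.2, -4.9, -5.6, -4.9, -4.9, 15.8, 19.2, 18.1, 5.0, -1000.0]
chk_t 0 147 fwd max [0.0061 0.0065] [-5.2, -4.6, -4.9, -4.6, -4.7, -5.7, 6.5, 6.1, 0.4, -1000.0]
chk_t 1 9 fwd max [-0.0023 -0.0018] [-1000.0, -5.0, -1000.0, -5.4, -5.8, -1000.0, -7.0, -1.8, -4.8, -1000.0]
chk_t 2 144 fwd max [0.0057 0.0062] [-1000.0, -5.0, -5.3, -5.1, -5.3, -5.1, -5.8, 6.2, 4.1, -1000.0]
scene0 0 158 fwd max [0.0166 0.019 ] [5.3, 5.9, 6.3, 6.6, 4.6, 17.1, 19.0, 8.8, 0.3, -1000.0]
scene0 1 161 fwd max [0.0172 0.0184] [6.0, 5.8, 6.0, 4.1, 6.8, -1000.0, 18.4, 16.2, 5.3, -1000.0]
scene0 2 168 fwd max [0.0165 0.0186] [5.2, 6.7, 5.6, 5.6, 3.6, 14.2, 18.6, 15.0, 5.1, -1000.0]
chk_s 0 159 fwd max [0.0065 0.0077] [5.4, 6.5, 7.7, 6.0, 6.0, 6.3, 7.7, 5.9, 2.3, -1000.0]
chk_s 1 163 fwd max [0.0067 0.0073] [5.6, 5.8, 6.3, 5.6, 5.2, 6.7, 6.5, 7.3, 4.3, -1000.0]
chk_s 2 158 fwd max [0.0065 0.0074] [6.9, 6.2, 6.2, 5.6, 6.1, 5.6, 6.0, 7.4, 5.0, -1000.0]
```

View pics/cmp.png

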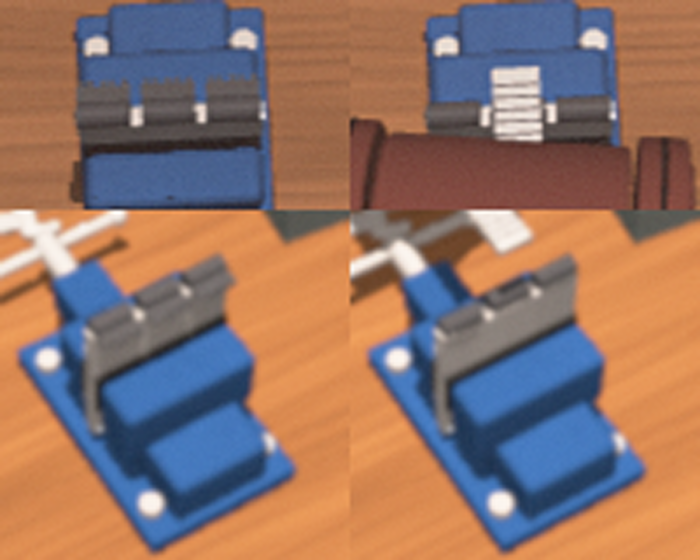

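```bash
python3 - <<'E'
from ctl import *
g=np.array([0.4868,-0.264]);a=np.radians(-14.1);Rr=[0,np.pi/2,a+np.pi]
movep([*g,0.20],Rr);move_l([*g,0.10],feed=0.12);hold(0.3);e=observe()['eef_pos']
snap('wrist','ret')
im,d,K,T=load('pics/ret.npz');w=cloud(d,K,T);hsv=cv2.cvtColor(im,cv2.COLOR_RGB2HSV)
m=(w[...,2]>0.1)&(hsv[...,1]<40)&(hsv[...,2]>130);m[:, :285]=0;m[:,360:]=0;m[240:]=0
p=w[m];s=(p[:,:2]-e[:2])@[np.cos(a),np.sin(a)];l=(p[:,:2]-e[:2])@[-np.sin(a),np.cos(a)]
ok=abs(p[:,2]-np.median(p[:,2]))<0.01
c=np.linalg.lstsq(np.c_[s,l,np.ones_like(s)][ok],p[ok,2],rcond=None)[0]
print(observe()['time_s'],e,'slope',c,c[2]-e[2],'s',s[ok].min(),'lat',np.percentile(l[ok],[2,50,98]))
E
```

```text
30.4167 [ 0.48710023 -0.26425409  0.10062914] slope [-0.00085889  0.00043301  0.12162633] 0.020997190218208978 s 0.025583798738751634 lat [-0.01153926 -0.00044035  0.01097653]
```

View pics/ret.png

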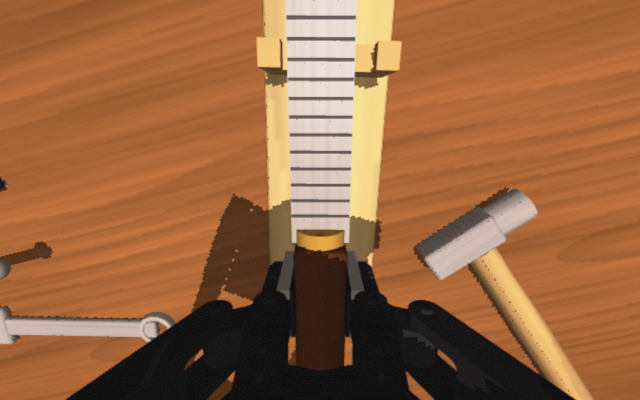

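```bash
python3 - <<'E'
from ctl import *
g=np.array([0.4868,-0.264])
move_l([*g,0.045],feed=0.1);hold(0.15);b=ft(8)[2]
h=move_l([*g,0.032],feed=0.015,max_force=4)
s=observe();print(h,s['eef_pos'],ft(8)[2]-b,s['time_s'])
if h or s['eef_pos'][2]<0.036:
    gripper_to(0.06);gripper_to(0.085);hold(0.2)
    move_l([*g,0.13],feed=0.12)
    movep([0.4755,-0.260,0.20],[0,np.pi/2,np.radians(180-14.1)])
    hold(0.2);snap('wrist','fin');snap('top','fin_t');snap('scene','fin_s')
    s=observe();print(s['time_s'],s['opening'],s['ft_force'])
E
python3 meas.py pics/fin.npz 2>/dev/null
```

```text
True [ 0.48664827 -0.26390118  0.03448715] 7.268515001665355 32.075
34.9333 0.08509859796675706 [ 0.44703265 -0.84861021  0.08055006]
handle 2386 c [ 0.4624 -0.2577] size [0.0213 0.0988] ang -14.64 z 0.0654 mean [ 0.4648 -0.2581] cloudmean [ 0.4658 -0.2582  0.0654]
   pca -14.33
blade 4151 c [ 0.5678 -0.2843] size [0.0238 0.1184] ang -14.24 z 0.0555 mean [ 0.5742 -0.2859] cloudmean [ 0.5761 -0.2861  0.0555]
   pca -14.4
base 4452 c [ 0.4994 -0.2962] size [0.0324 0.16  ] ang -15.53 z 0.0116 mean [ 0.5081 -0.2993] cloudmean [ 0.5106 -0.2994  0.0116]
   pca -14.98
```

View pics/fin.png

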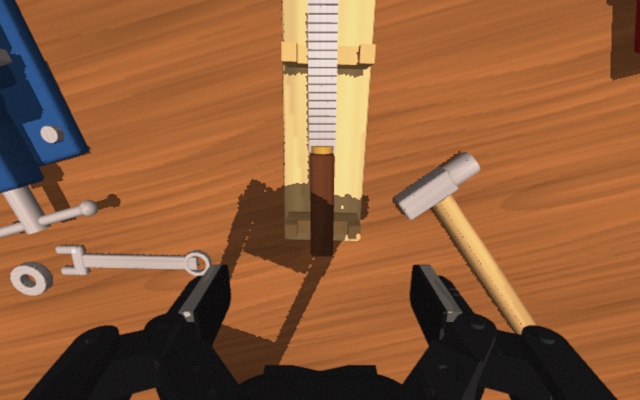

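View pics/fin_t.png

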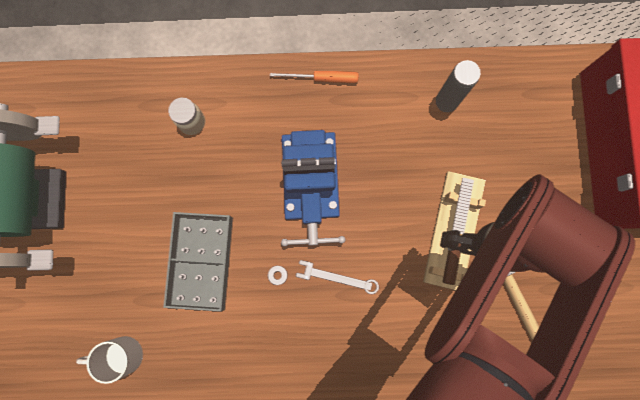

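The file is back in its rack, within 1 mm and about 0.3° of where it was. The top view at (310,160) shows no fin forward of any third. One last depth check on the fins, then I hand in.

```bash
python3 - <<'E'
from ctl import *
for f in('fin_t','fin_s'):
    im,d,K,T=load(f'pics/{f}.npz');w=cloud(d,K,T);Z=w[...,2]
    for i in range(3):
        c=sec(i);u=(w[...,:2]-c)@ex;v=(w[...,:2]-c)@ey
        q=(abs(v)<0.014)&(Z>0.12)&(Z<0.17)&(abs(u)<0.03);print(f,i,u[q].max().round(4))
job_done();print(observe()['time_s'])
E
```

```text
fin_t 0 0.0064
fin_t 1 0.0062
fin_t 2 0.0061
fin_s 0 0.0078
fin_s 1 0.0065
fin_s 2 0.008
the job is handed in; nothing more can be done
the job is handed in; nothing more can be done
```

The burr on all three thirds is laid down against the plate's far face. The file is back in its rack and released, and I handed the job in at about 35 s of the 66 s allowed.

- **Filing:** I gripped the handle at 100 N, found each burr top by touch, and made one forward stroke of about 26 mm on each third, right to left. The file was lifted straight up before every move back. Stroke readings were 6.4 to 9.0 N; the right-hand third's last reading was 9.0 N, at the top of the 6 to 9 N band.
- **Burrs:** Drag rose partway through every stroke, as expected when a roll reaches its stop. Before filing, the fins stuck out 18 to 19 mm from the plate's mid-plane. In the last depth images nothing stands beyond 6 to 8 mm, about the roll's own radius.
- **File in rack:** It lies within about 1 mm and 0.3° of its starting pose, going by the handle. The blade's measured centre shifted about 2 mm, but its far end was outside that picture. Its pitch in the fingers had not changed noticeably before it was put down.
- **Discrepancies:** The cameras differed by 1 to 2 mm, which is within their calibration. The last lowering was set to stop at 4 N but read about 7 N when the file touched the rack.

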